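# Present a ball in its tray to the inspection camera

### The job

Take the steel ball from its brass ring and set it down gently in the round pocket of the dark wooden tray, which must stay standing on its narrow pedestal while you let go of the ball. Then lift the tray itself and, keeping it close to level so that the loose ball stays in the pocket, carry it to the inspection camera: one end of the tray points at the lens, the ball is at lens height and about 8 cm straight in front of the glass. Finish while still holding the tray there in the gripper, level and still, with fingers off the ball and the tray touching nothing else; never drop the ball or the tray, and leave the screwdriver, wheel, jar, dome and dish where they are.

Things in the scene. Friction and masses are not known exactly. Their poses are not given: they have to be found in the camera images.
- ball_center (a point): centre of the loose steel ball, 28 mm in diameter, 90 g; it starts on the brass ring; its axes turn as it rolls and mean nothing
- ball: the same steel ball as a body (its origin is a point on its skin that turns with it: use point ball_center instead)
- ball_rest: upright brass ring (short tube) fixed to the bench, 28 mm outside and 16 mm inside diameter, 30 mm tall; the ball sits on its mouth with its centre about 41 mm above the bench; origin at the centre of its underside, z up
- tray: loose dark wooden block tray, 84 (x) x 50 (y) x 22 (z) mm, about 110 g; in the middle of its top a round pocket 28 mm across, 4 mm deep, yellow floor; origin at the centre of its underside, z up. It starts on the pedestal, underside 62 mm above the bench, long axis x within 0.8 rad of straight ahead. Can be gripped across its 50 mm width, the ball between the fingers
- pocket (a point): point of the tray where the centre of the ball is when it lies in the middle of the pocket: 32 mm above the tray's underside, 10 mm above its top face; axes as the tray's. The ball has about 4 mm play to each side
- pedestal: steel pedestal fixed to the bench, 62 mm tall: a foot 68 mm across and 8 mm high, a 16 mm stem and a small flat head 32 x 24 mm on which the tray stands loose, centred; origin at the centre of its underside, z up
- inspection_camera: inspection camera fixed to the bench: grey foot 90 x 100 mm, post 199 mm tall, horizontal barrel 38 mm across whose axis is 150 mm above the bench; origin on the bench under the barrel, the lens looks along its -x axis
- lens (a point): centre of the front glass of the inspection camera, 150 mm above the bench, 63 mm from the camera's origin along its -x; axes as the camera's: -x points straight out of the lens, z up
- screwdriver: small loose screwdriver with a green handle, 130 mm long, lying on the mat; bystander; origin under its middle
- wheel: loose brass clock wheel, 56 mm across, 16 mm tall with its arbor, flat on the mat; bystander; origin at the centre of its underside
- jar: loose amber glass jar with black cap, 52 mm across, 60 mm tall; bystander; origin at the centre of its underside
- dome: loose clear glass dust dome with a blue knob, 94 mm across, 90 mm tall; bystander; origin at the centre of its underside
- dish: loose small white ceramic bowl, 68 mm across, 22 mm tall; bystander; origin at the centre of its underside

How it is judged:
On the way, in this order (a step that is already met when the one before it is completed fails the run):
1. the ball lies in the pocket, let go, while the tray stands on the pedestal (distance between ball_center and pocket below 0.009 m and contact force between the fingers and ball below 0.05 N and contact force between tray and pedestal above 0.3 N and linear speed of tray below 0.02 m/s and z of tray in the frame of pedestal below 0.067 m), for 0.3 s.
2. the tray, gripped by the fingers, is lifted clear of the pedestal with the ball in its pocket (distance between ball_center and pocket below 0.009 m and contact force between the fingers and tray above 0.5 N and contact force between tray and pedestal below 0.01 N and z of tray in the frame of pedestal above 0.075 m), for 0.2 s.
At the end, for the whole second after the job is handed in: Held by the fingers alone: tray still, level within 0.10 rad, over 85 mm up, long axis within 0.35 rad of the lens axis (either end first); ball loose in the pocket (within 9 mm of its middle), untouched, 55 to 105 mm before the lens, within 25 mm of its axis sideways and in height (distance between ball_center and pocket below 0.009 m and contact force between the fingers and ball below 0.05 N and contact force between the fingers and tray above 0.5 N and contact force between tray and pedestal below 0.01 N and contact force between tray and inspection_camera below 0.01 N and contact force between tray and screwdriver below 0.01 N and contact force between tray and wheel below 0.01 N and contact force between tray and jar below 0.01 N and contact force between tray and dome below 0.01 N and contact force between tray and dish below 0.01 N and height (world z) of tray above 0.085 m and angle between tray's own z axis and vertical below 0.1 rad and linear speed of tray below 0.02 m/s and angular speed of tray below 0.15 rad/s and angle between the x axis of tray and the x axis of lens, either way round below 0.35 rad and x of ball_center in the frame of lens between -0.105 and -0.055 m and y of ball_center in the frame of lens between -0.025 and 0.025 m and z of ball_center in the frame of lens between -0.025 and 0.025 m); the arm keeps its last pose, push and grip.
It fails at once if the ball is dropped to the bench (height (world z) of ball_center below 0.025 m).
It fails at once if the tray is tipped more than 0.35 rad (angle between tray's own z axis and vertical above 0.35 rad).
It fails at once if the tray falls from the pedestal or hand (height (world z) of tray below 0.045 m).
It fails at once if the screwdriver, wheel, jar, dome or dish is moved by more than 30 mm (distance of any of screwdriver, wheel, jar, dome, dish from where it was at the start of the episode above 0.03 m).
It also fails if it takes over 64 s, if anything falls off the work surface, if the arm or the gripper's body presses on something with over 40 N, if the wrist force passes 120 N, or if a joint passes its speed limit or range.

### The arm

A 6-joint arm with a two-finger parallel gripper is mounted at the origin on the work surface. World frame = base frame: x ahead of the robot, y to its left, z up, the work surface at z = 0. Lengths are in m, angles in rad, forces in N, time in s.
With the tool pointing down it reaches from about 0.275 to 0.75 m from the base axis. Payload 10.2 kg.
Tool frame: the origin (TCP) lies at the very end of the fingers, on their centre line; the grasp point (between the pads) lies 19 mm behind it; z points along the fingers, y is the line along which they close (so a half turn about z gives the same grasp; the last joint's range is limited). The gripper opens to 88 mm and grips with 3 to 60 N. Pads are 18 mm wide; open, the fingers measure 123 mm over their backs; the gripper's body (75 mm by 187 mm) begins 45 mm behind the grasp point.
Start: joints at [1.001, 0.313, 1.498, -0, 1.331, -0.223], TCP at [0.178, 0.494, 0.239] pointing down, gripper open.
Joint ranges: [-2.94, 2.94], [-0.97, 2.17], [0.19, 2.56], [-1.23, 4.37], [0.02, 3.11], [-2.88, 2.88]. Speed limits (rad/s): [2.39, 2.39, 3.01, 3.14, 3.14, 3.14].

### API

Orientations are given as a rotation vector (axis times angle).
In Python, from workcell import env gives the robot as it stands.
- The arm moves only by the tool hand_motion, called after "Emit:" as name(argument=value, ...) on one line, values as JSON. Schema: {"type":"object","properties":{"offsets":{"type":"array","items":{"type":"number"},"minItems":5,"maxItems":50},"only":{"type":"string"},"quiet":{"type":"boolean"},"lines":{"type":"string"}},"required":["offsets"],"additionalProperties":false}. offsets is one flat list of numbers that holds 1 to 10 rows one after another, with no inner brackets; each row has 5 numbers: the opening from 0.0 (shut) to 1.0 (fully open), then dx, dy, dz in shares of 1000 mm (1.0 is 1000 mm), then a turn about the tool's z in a scale on which 1.0 is 90 degrees; each row is the pose to reach, as a shift and turn from the pose commanded when the call began, along the tool's axes at that moment; what a row does not reach only later rows make up. A row lasts 1/10 s, in which the tool goes at most 0.05 m and 0.15 rad, less where a joint would pass 70% of its speed; a pose out of reach is approached as far as the arm can. The fingers move at their own pace and stop on an object; the grip force is fixed at half the most. Time passes only in rows, so rows that do not move let the fingers close. The tool returns the time, the measured TCP pose, the force, the opening and the grip force at its end. only (a regular expression) keeps the lines of the reply that match it, lines (a string "A,B") keeps lines A to B, and quiet returns only ok. No shift or turn number may pass 1 either way. Input that does not fit is refused with a message, and nothing moves.
- env.get_state(): the state, without advancing time (a new reading comes with each control period).
- env.capture(name): name is "scene" or "side" or "wrist"; returns the picture (420x560x3 uint8, blue, green, red); there is no depth.
- env.calibration(name): a dict with "K" (3x3 intrinsics, pixels), "camera_from_world" (4x4, takes a point from world to camera coordinates). Camera axes: x right, y down, z forward; pixel columns grow to the right and rows downward; lengths in m; the calibration is good to about 2 mm. A picture is of the moment at which its call begins: read the wrist's pose just before it. calibration takes no time and is no camera call; for the wrist camera it gives the pose at the moment of the call.
- env.close_job(): hands the job in; it is judged then, once.
The state is a dict: "t": time; "qpos": joint angles; "joint_vel": joint speeds; "joint_efforts": joint torques, N m; "tcp_pos": TCP position; "tool_rot": TCP orientation; "ft_force": force on the tool from outside, world axes, zero at the start; "wrist_torque": the same for the moment, N m; "gripper_width": opening from 0.0 (shut) to 1.0 (fully open); "gripper_force": force on a finger pad.
Only numpy, scipy, OpenCV 4.12 (cv2) and the standard library are available. Lean on these libraries where they do the work, as an engineer would, in place of code of your own. Each camera call takes 0.05 s, during which the arm holds its last target. There are 200 camera calls.

## Working session

There is one attempt and no reset: what is moved stays moved. The work goes in short steps, Python scripts to look and compute and a tool call to move; the robot and the scene stay as the last step left them, time stands still between calls to the robot, and variables do not carry over. Pictures are saved under pics/ and viewed, at most 10 in all, crops included, and the job is handed in when it is done.

```bash
ls; mkdir -p pics; python3 - <<'E'
from workcell import env
import cv2,numpy as np
s=env.get_state();print(s)
for n in ("scene","side","wrist"):
    c=env.calibration(n);print(n,c["K"].tolist() if hasattr(c["K"],'tolist') else c["K"],np.round(c["camera_from_world"],3).tolist())
    cv2.imwrite(f"pics/{n}0.png",env.capture(n))
E
```

```text
pics
workcell.py
{'t': 0.0, 'qpos': array([ 1.00064250e+00,  3.13445593e-01,  1.49845649e+00, -9.74924425e-06,
        1.33099692e+00, -2.23376527e-01]), 'joint_vel': array([-7.09456128e-04, -3.30287139e-04, -5.77031064e-04,  1.02399788e-03,
        6.97876006e-05,  4.01362680e-04]), 'joint_efforts': array([-2.04566295e-04, -4.02202284e+01, -2.52270359e+01,  6.94625289e-02,
        3.51468427e-02, -1.30797021e-04]), 'tcp_pos': array([0.17829219, 0.49352759, 0.23815602]), 'tool_rot': array([-5.41901976e-01, -3.09399843e+00,  1.89805172e-03]), 'ft_force': array([-0.85913323,  0.14081317, -0.01029927]), 'wrist_torque': array([-0.04176169,  0.02968977, -0.00501399]), 'gripper_force': 0.0, 'gripper_width': 0.9982131718768262}
scene [[483.2935982438061, 0.0, 285.54158518799153], [0.0, 483.2935982438061, 204.2336178795631], [0.0, 0.0, 1.0]] [[0.716, 0.698, 0.008, -0.435], [0.532, -0.538, -0.654, -0.251], [-0.452, 0.473, -0.756, 1.516], [0.0, 0.0, 0.0, 1.0]]
side [[386.75270579361745, 0.0, 283.1788725258346], [0.0, 386.75270579361745, 213.22940993983823], [0.0, 0.0, 1.0]] [[0.984, -0.177, -0.001, -0.565], [-0.092, -0.506, -0.858, 0.156], [0.151, 0.844, -0.514, 0.779], [0.0, 0.0, 0.0, 1.0]]
wrist [[329.5081345370206, 0.0, 281.9391722078261], [0.0, 329.5081345370206, 209.96386172259906], [0.0, 0.0, 1.0]] [[0.34, 0.94, -0.002, -0.525], [0.907, -0.328, 0.263, -0.037], [0.247, -0.091, -0.965, 0.388], [0.0, 0.0, 0.0, 1.0]]
```

View pics/scene0.png

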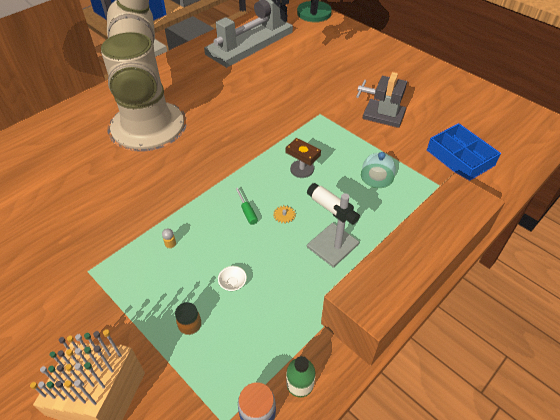

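View pics/side0.png

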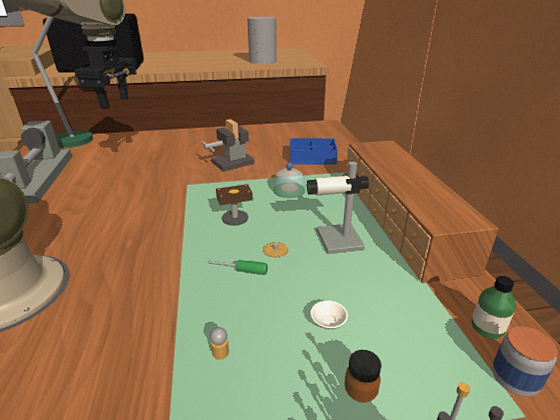

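The scene view shows the ball at about (168,234), tray (303,151), lens end of the barrel (313,190). The side view shows the ball at (219,335), tray (235,192), lens (310,186). I'll enlarge these.

```bash
python3 - <<'E'
import cv2,numpy as np
a=cv2.imread("pics/scene0.png");b=cv2.imread("pics/side0.png")
def crop(i,x,y,w,h,s):return cv2.resize(i[y:y+h,x:x+w],None,fx=s,fy=s,interpolation=cv2.INTER_CUBIC)
# each 400x300, 
A=crop(a,275,130,100,75,4) ;B=crop(a,300,175,100,75,4);C=crop(b,200,165,100,75,4);D=crop(b,290,150,100,75,4)
cv2.imwrite("pics/c1.png",np.vstack([np.hstack([A,B]),np.hstack([C,D])]))
A=crop(a,140,215,50,37,8);C=crop(b,195,315,50,50,8)
cv2.imwrite("pics/c2.png",np.hstack([cv2.copyMakeBorder(A,0,104,0,0,0),C]))
E
```

```text
(no output)
```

View pics/c1.png

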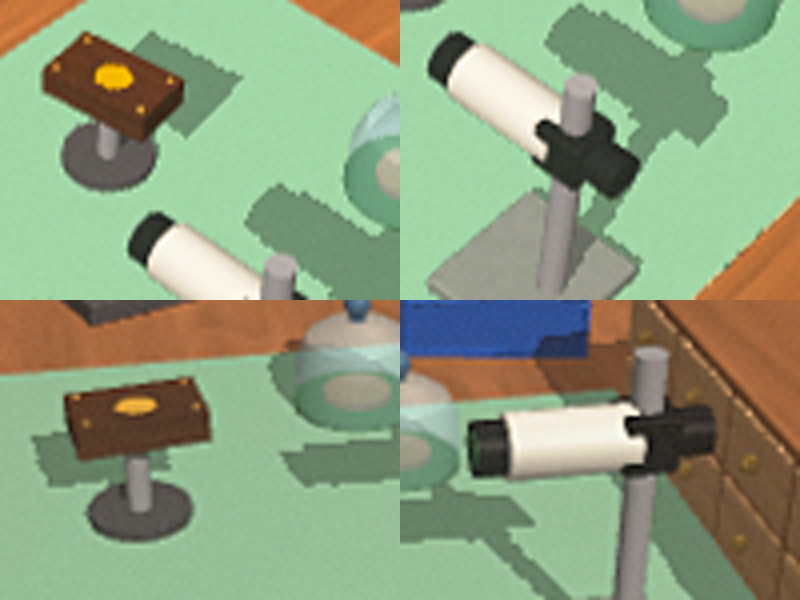

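View pics/c2.png

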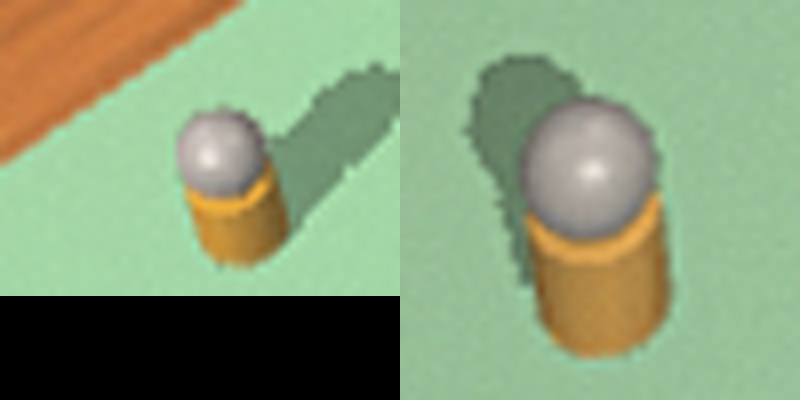

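```bash
cat > h.py <<'E'
from workcell import env
import numpy as np
def ray(n,uv,z,c=None):
    c=c or env.calibration(n);T=np.array(c["camera_from_world"]);R=T[:3,:3];o=-R.T@T[:3,3]
    d=R.T@np.linalg.inv(c["K"])@np.array([*uv,1.]);return o+d*(z-o[2])/d[2]
def src(p,x,y,s):return ((p[0]+.5)/s-.5+x,(p[1]+.5)/s-.5+y)
E
python3 - <<'E'
from h import *
np.set_printoptions(precision=4,suppress=True)
P=lambda n,p,x,y,s,z:ray(n,src(p,x,y,s),z)[:2]
print("ball",P("scene",(221,152),140,215,8,.041),P("side",(189,169),195,315,8,.041))
S=[P("scene",p,275,130,4,.084) for p in [(88,40),(57,67),(178,80),(141,109)]]
D=[P("side",p,200,165,4,.084) for p in [(73,97),(185,81),(197,109),(87,123)]]
print("studs sc",np.array(S),np.mean(S,0));print("studs sd",np.array(D),np.mean(D,0))
print("pocket",P("scene",(114,77),275,130,4,.080),P("side",(137,106),200,165,4,.080))
print("foot",P("scene",(109,153),275,130,4,.008),P("side",(140,209),200,165,4,.008))
print("lens",P("scene",(44,60),300,175,4,.15),P("side",(78,147),290,150,4,.15))
print("rear",P("scene",(223,170),300,175,4,.15),P("side",(312,127),290,150,4,.15))
E
```

```text
ball [ 0.4257 -0.2293] [ 0.4259 -0.2312]
studs sc [[0.447  0.2083]
 [0.4509 0.173 ]
 [0.5188 0.2219]
 [0.5202 0.1829]] [0.4842 0.1965]
studs sd [[0.4443 0.2067]
 [0.5161 0.2164]
 [0.5197 0.1764]
 [0.4515 0.1702]] [0.4829 0.1924]
pocket [0.4828 0.1965] [0.4835 0.1949]
foot [0.4831 0.1947] [0.4802 0.1886]
lens [0.6411 0.0484] [0.6418 0.0528]
rear [0.7687 0.057 ] [0.7761 0.0532]
```

```bash
cat >> h.py <<'E'
from scipy.spatial.transform import Rotation as Ro
def plan(x,y,z,yaw):
    "yaw: wanted heading of tool y axis (mod pi), minus 90deg = tray yaw"
    s=env.get_state();R=Ro.from_rotvec(s["tool_rot"]).as_matrix()
    d=R.T@(np.array([x,y,z])-s["tcp_pos"]);cur=np.arctan2(R[1,1],R[0,1])
    w=(yaw+np.pi/2-cur+np.pi/2)%np.pi-np.pi/2
    print("d",np.round(d,4),"turn",round(-w,4),"tcp",np.round(s["tcp_pos"],4),"tilt",np.round(R[:,2],3),"q6",s["qpos"][5].round(3),"t",s["t"])
E
python3 -c "
from h import *
plan(.426,-.230,.15,.14)
c=env.calibration('wrist');T=c['camera_from_world'];print(-T[:3,:3].T@T[:3,3])"
```

```text
d [-0.4789 -0.5962  0.0888] turn -0.4868 tcp [0.1784 0.4936 0.2383] tilt [-0.    -0.001 -1.   ] q6 -0.223 t 0.15
[0.11667063 0.51628922 0.38346033]
```

Careful with the scale: turns go in shares of 90 degrees. That gives: -0.487 rad is -0.31.

Emit:
hand_motion(offsets=[1,-0.479,-0.596,0.05,-0.31,1,-0.479,-0.596,0.05,-0.31,1,-0.479,-0.596,0.05,-0.31,1,-0.479,-0.596,0.05,-0.31,1,-0.479,-0.596,0.05,-0.31,1,-0.479,-0.596,0.05,-0.31,1,-0.479,-0.596,0.05,-0.31,1,-0.479,-0.596,0.05,-0.31,1,-0.479,-0.596,0.05,-0.31,1,-0.479,-0.596,0.05,-0.31])

```text
t: 1.15
tcp_pos: [0.3361, 0.0331, 0.2072]
tool_rot: [-0.219, 3.133, -0.0]
ft_force: [0.0, 1.2, -0.0]
gripper_width: 1.002
gripper_force: 0.0
```

```bash
python3 -c "
from h import *
plan(.426,-.230,.15,.14)"
```

```text
d [-0.0523 -0.273   0.0573] turn -0.0001 tcp [0.3361 0.0331 0.2072] tilt [ 0.001 -0.    -1.   ] q6 -1.964 t 1.15
```

Emit:
hand_motion(offsets=[1,-0.052,-0.273,0.057,0,1,-0.052,-0.273,0.057,0,1,-0.052,-0.273,0.057,0,1,-0.052,-0.273,0.057,0,1,-0.052,-0.273,0.057,0,1,-0.052,-0.273,0.057,0,1,-0.052,-0.273,0.057,0,1,-0.052,-0.273,0.057,0])

```text
t: 1.95
tcp_pos: [0.4253, -0.2278, 0.1497]
tool_rot: [0.219, -3.133, -0.002]
ft_force: [-0.1, 0.0, 0.6]
gripper_width: 1.0
gripper_force: 0.0
```

```bash
python3 -c "
from h import *
import cv2
plan(.426,-.230,.034,.14)
cv2.imwrite('pics/w1.png',env.capture('wrist'))
c=env.calibration('wrist');T=c['camera_from_world']
for z in(.041,0.0):
  p=c['K']@(T@np.array([.426,-.230,z,1]))[:3];print(p[:2]/p[2])"
```

```text
d [-0.0004 -0.0024  0.1157] turn -0.0006 tcp [ 0.4253 -0.2278  0.1497] tilt [-0.001  0.001 -1.   ] q6 -2.445 t 1.95
[279.16193716 206.13983922]
[279.52810134 194.9089164 ]
```

View pics/w1.png

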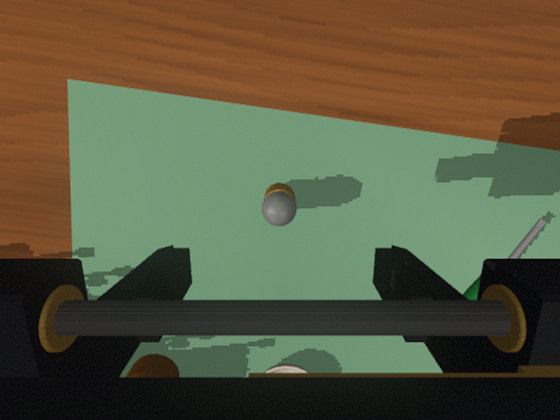

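Wrist view: ball at (279,208), prediction (279,206), so the ball estimate is good to 1–2 mm. Descending.

Emit:
hand_motion(offsets=[1,-0.001,0,0.05,0,1,-0.001,0,0.1,0,1,-0.001,0,0.1,0,1,-0.001,0,0.1,0])

```text
t: 2.4
tcp_pos: [0.427, -0.2273, 0.0515]
tool_rot: [-0.222, 3.134, -0.0]
ft_force: [0.6, 0.1, -0.2]
gripper_width: 0.999
gripper_force: 0.0
```

```bash
python3 -c "
from h import *
plan(.427,-.230,.035,.14)"
```

```text
d [ 0.0004 -0.0027  0.0165] turn 0.0013 tcp [ 0.427  -0.2273  0.0515] tilt [ 0. -0. -1.] q6 -2.444 t 2.4
```

Emit:
hand_motion(offsets=[1,0,-0.003,0.0165,0,1,0,-0.003,0.0165,0,0.5,0,-0.003,0.0165,0,0.5,0,-0.003,0.0165,0,0.5,0,-0.003,0.0165,0])

```text
t: 2.9
tcp_pos: [0.4275, -0.231, 0.0347]
tool_rot: [-0.22, 3.133, -0.002]
ft_force: [0.4, 0.1, -0.8]
gripper_width: 0.752
gripper_force: 0.0
```

```bash
python3 -c "
from h import *
import cv2
plan(.427,-.230,.035,.14)
cv2.imwrite('pics/w2.png',env.capture('wrist')[150:360,130:430])
"
```

```text
d [ 0.0003  0.001  -0.0003] turn 0.0003 tcp [ 0.4275 -0.231   0.0347] tilt [ 0.001 -0.001 -1.   ] q6 -2.448 t 2.9
```

View pics/w2.png

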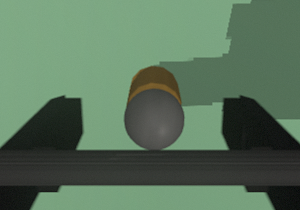

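Ball (154,118 in the crop) sits midway between finger tips (80 and 225). Close.

Emit:
hand_motion(offsets=[0.2,0,0,0,0,0.2,0,0,0,0,0.2,0,0,0,0,0.2,0,0,0,0,0.2,0,0,0,0,0.2,0,0,0,0,0.2,0,0,0,0])

```text
t: 3.65
tcp_pos: [0.4271, -0.2307, 0.0337]
tool_rot: [0.22, -3.134, -0.0]
ft_force: [0.2, 1.6, 2.6]
gripper_width: 0.295
gripper_force: 30.0
```

Emit:
hand_motion(offsets=[0.2,0,0,-0.02,0,0.2,0,0,-0.05,0,0.2,0,0,-0.1,0,0.2,0,0,-0.15,0,0.2,0,0,-0.15,0,0.2,0,0,-0.15,0])

```text
t: 4.25
tcp_pos: [0.4271, -0.2308, 0.1837]
tool_rot: [-0.22, 3.133, -0.001]
ft_force: [0.4, 0.1, -2.1]
gripper_width: 0.298
gripper_force: 30.0
```

```bash
python3 -c "
from h import *
import cv2
plan(.4833,.1955,.15,.14)
cv2.imwrite('pics/w3.png',env.capture('wrist')[150:360,130:430])
"
```

```text
d [-0.1152  0.4143  0.0334] turn 0.0002 tcp [ 0.4271 -0.2308  0.1837] tilt [ 0.001 -0.001 -1.   ] q6 -2.448 t 4.25
```

View pics/w3.png

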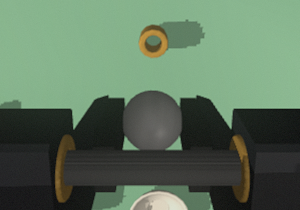

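```bash
python3 -c "
from h import *
c=env.calibration('wrist');s=env.get_state();R=Ro.from_rotvec(s['tool_rot']).as_matrix()
T=c['camera_from_world'];o=-T[:3,:3].T@T[:3,3]
d=R.T@(T[:3,:3].T@np.linalg.inv(c['K'])@np.array([282.5,270,1.]));o=R.T@(o-s['tcp_pos'])
print(o,d,o+d*(-o[0]/d[0]),'by size',o+d/np.linalg.norm(d)*.014/np.sin(np.arctan(29/329.5)))"
```

```text
[ 0.06582733 -0.00050288 -0.14511498] [-4.38605699e-01  8.29112389e-04  9.16964460e-01] [ 0.         -0.00037844 -0.00749406] by size [-0.00307648 -0.00037262 -0.00106226]
```

Emit:
hand_motion(offsets=[0.2,-0.115,0.414,-0.02,0,0.2,-0.115,0.414,-0.02,0,0.2,-0.115,0.414,-0.02,0,0.2,-0.115,0.414,-0.02,0,0.2,-0.115,0.414,-0.02,0,0.2,-0.115,0.414,-0.02,0,0.2,-0.115,0.414,-0.02,0,0.2,-0.115,0.414,-0.02,0,0.2,-0.115,0.414,-0.02,0,0.2,-0.115,0.414,-0.02,0])

```text
t: 5.3
tcp_pos: [0.4823, 0.1982, 0.2014]
tool_rot: [0.226, -3.13, -0.0]
ft_force: [-0.1, -1.1, -0.5]
gripper_width: 0.3
gripper_force: 30.0
```

Emit:
hand_motion(offsets=[0.2,0,0,0,0,0.2,0,0,0,0,0.2,0,0,0,0])

```text
t: 5.6
tcp_pos: [0.4831, 0.1942, 0.2032]
tool_rot: [0.217, -3.133, 0.0]
ft_force: [0.6, 0.2, -0.1]
gripper_width: 0.297
gripper_force: 30.0
```

```bash
python3 -c "
from h import *
import cv2
plan(.4833,.1955,.15,.14)
c=env.calibration('wrist');T=c['camera_from_world']
for p in [(.4833,.1955,.08),(.4833,.1955,.084)]:
  p=c['K']@(T@np.array([*p,1]))[:3];print(p[:2]/p[2])
i=env.capture('wrist');cv2.imwrite('pics/w4full.png',i)
cv2.imwrite('pics/w4.png',cv2.resize(i[100:300,150:410],None,fx=3,fy=3,interpolation=2))
"
```

```text
d [-0.0004  0.0013  0.0532] turn -0.0014 tcp [0.4831 0.1942 0.2032] tilt [-0.001 -0.    -1.   ] q6 -1.552 t 5.6
[284.33399714 202.2152335 ]
[284.36338666 203.37237573]
```

View pics/w4.png

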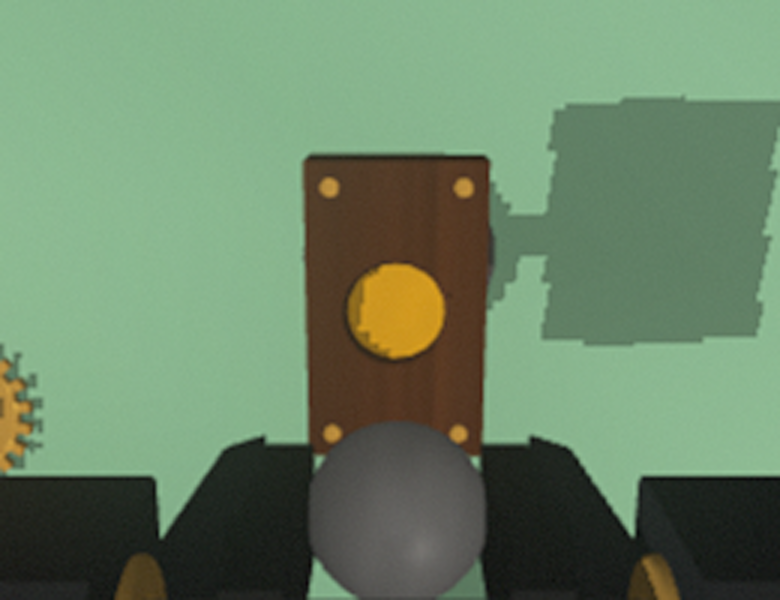

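Tray seen squarely: pocket centre at crop (396,311), studs at (329,187),(464,188),(333,433),(459,433); the ball is centred between the pads.

```bash
python3 -c "
from h import *
r=lambda p,z:ray('wrist',src(p,150,100,3),z)[:2]
print(r((396,311),.080),r((396,311),.084))
S=np.array([r(p,.084) for p in[(329,187),(464,188),(333,433),(459,433)]]);print(S,S.mean(0))
v=S[2:].sum(0)-S[:2].sum(0);print(np.arctan2(v[1],v[0]))
plan(*S.mean(0),.096,np.arctan2(v[1],v[0]))
"
```

```text
[0.48473698 0.19353765] [0.48374432 0.19340653]
[[0.45244143 0.17100983]
 [0.44773547 0.20672112]
 [0.52176537 0.18053998]
 [0.51679671 0.2161477 ]] [0.48468475 0.19360466]
0.13613793157000192
d [-0.0015 -0.0009  0.1074] turn 0.0025 tcp [0.4831 0.1943 0.2034] tilt [-0.001 -0.    -1.   ] q6 -1.552 t 5.65
```

Emit:
hand_motion(offsets=[0.2,-0.0015,-0.0007,0.04,0,0.2,-0.0015,-0.0007,0.08,0,0.2,-0.0015,-0.0007,0.1,0,0.2,-0.0015,-0.0007,0.107,0,0.2,-0.0015,-0.0007,0.107,0,0.2,-0.0015,-0.0007,0.107,0,0.2,-0.0015,-0.0007,0.107,0])

```text
t: 6.35
tcp_pos: [0.4854, 0.1948, 0.0979]
tool_rot: [-0.22, 3.132, 0.0]
ft_force: [-0.7, -0.2, -1.7]
gripper_width: 0.296
gripper_force: 30.0
```

```bash
python3 -c "
from h import *
plan(.4845,.1938,.0875,.136)"
```

```text
d [ 0.001  -0.0009  0.0104] turn 0.0041 tcp [0.4854 0.1948 0.0979] tilt [ 0.002  0.    -1.   ] q6 -1.553 t 6.35
```

Emit:
hand_motion(offsets=[0.2,0.001,-0.001,0.003,0,0.2,0.001,-0.001,0.006,0,0.2,0.001,-0.001,0.008,0,0.2,0.001,-0.001,0.0095,0,0.2,0.001,-0.001,0.0095,0,0.2,0.001,-0.001,0.0095,0])

```text
t: 6.95
tcp_pos: [0.4839, 0.1937, 0.0871]
tool_rot: [0.22, -3.134, -0.0]
ft_force: [-0.2, -0.6, -0.7]
gripper_width: 0.302
gripper_force: 30.0
```

```bash
python3 -c "
from h import *
plan(.4845,.1938,.087,.136)"
```

```text
d [-0.0006  0.      0.0001] turn 0.0042 tcp [0.4839 0.1937 0.0871] tilt [-0.  0. -1.] q6 -1.555 t 6.95
```

Emit:
hand_motion(offsets=[0.32,0,0,0,0,0.35,0,0,0,0,0.4,0,0,0,0,0.5,0,0,0,0,0.7,0,0,0,0,1,0,0,0,0,1,0,0,-0.01,0,1,0,0,-0.05,0,1,0,0,-0.1,0,1,0,0,-0.1,0])

```text
t: 7.95
tcp_pos: [0.4863, 0.1942, 0.1938]
tool_rot: [-0.22, 3.122, 0.002]
ft_force: [0.6, -0.4, -1.6]
gripper_width: 0.995
gripper_force: 0.0
```

Emit:
hand_motion(offsets=[1,0,0,0,0,1,0,0,0,0,1,0,0,0,0])

```text
t: 8.25
tcp_pos: [0.4833, 0.1935, 0.186]
tool_rot: [0.22, -3.131, 0.0]
ft_force: [0.4, -0.0, 0.4]
gripper_width: 0.997
gripper_force: 0.0
```

```bash
python3 -c "
from h import *
import cv2
plan(.4845,.1938,.053,.136)
i=env.capture('wrist')
cv2.imwrite('pics/w5.png',cv2.resize(i[100:300,150:410],None,fx=3,fy=3,interpolation=2))
"
```

```text
d [-1.50e-03  1.00e-04  1.33e-01] turn 0.0041 tcp [0.4833 0.1935 0.186 ] tilt [-0.002 -0.    -1.   ] q6 -1.555 t 8.25
```

View pics/w5.png

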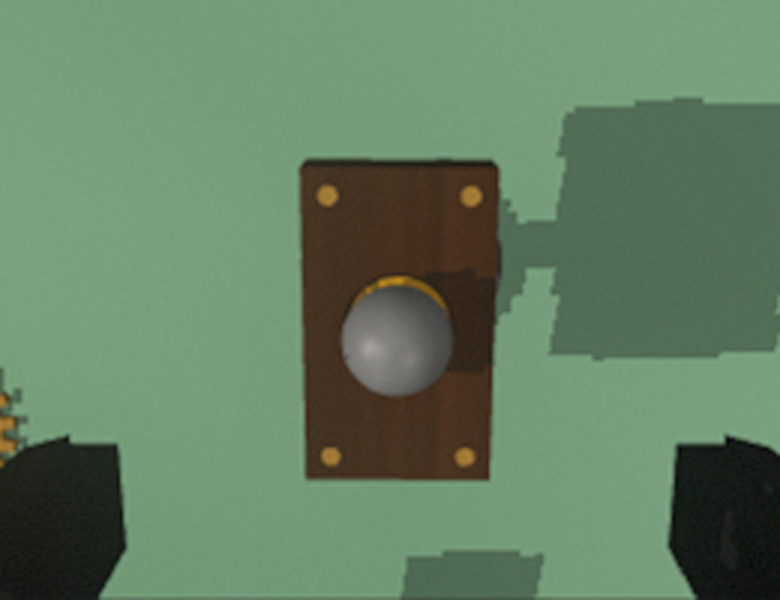

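Ball sits in the pocket (397,340); studs at (327,195),(471,195),(331,456),(465,456).

To row units: 0.004 rad is 0.0025.

```bash
python3 -c "
from h import *
r=lambda p,z:ray('wrist',src(p,150,100,3),z)[:2]
S=np.array([r(p,.084) for p in[(327,195),(471,195),(331,456),(465,456)]]);print(S.mean(0),'ball',r((397,340),.094))
v=S[2:].sum(0)-S[:2].sum(0);y=np.arctan2(v[1],v[0]);print(y)
plan(*S.mean(0),.055,y)
"
```

```text
[0.48456073 0.19341267] ball [0.48446663 0.19301932]
0.13652795460445485
d [-0.0014 -0.0003  0.1311] turn 0.0036 tcp [0.4834 0.1935 0.1861] tilt [-0.002 -0.    -1.   ] q6 -1.555 t 8.3
```

Emit:
hand_motion(offsets=[1,-0.001,0,0.04,0.0025,1,-0.001,0,0.08,0.0025,1,-0.001,0,0.08,0.0025,1,-0.001,0,0.08,0.0025,1,-0.001,0,0.08,0.0025])

```text
t: 8.8
tcp_pos: [0.4858, 0.194, 0.109]
tool_rot: [-0.214, 3.132, 0.0]
ft_force: [0.1, -0.4, 0.7]
gripper_width: 0.999
gripper_force: 0.0
```

```bash
python3 -c "
from h import *
plan(.4845,.1938,.055,.136)"
```

```text
d [0.0014 0.     0.054 ] turn 0.0003 tcp [0.4858 0.194  0.109 ] tilt [ 0.003  0.    -1.   ] q6 -1.551 t 8.8
```

Emit:
hand_motion(offsets=[1,0.001,0,0.02,0,1,0.001,0,0.04,0,1,0.001,0,0.054,0,1,0.001,0,0.054,0,0.8,0.001,0,0.054,0,0.7,0.001,0,0.054,0,0.65,0.001,0,0.054,0,0.65,0.001,0,0.054,0])

```text
t: 9.6
tcp_pos: [0.4841, 0.1937, 0.0538]
tool_rot: [-0.214, 3.133, 0.0]
ft_force: [-0.0, 0.4, 0.8]
gripper_width: 0.664
gripper_force: 0.0
```

```bash
python3 -c "
from h import *
import cv2
plan(.4845,.1936,.055,.136)
i=env.capture('wrist')
cv2.imwrite('pics/w6.png',cv2.resize(i[100:380,120:440],None,fx=2,fy=2,interpolation=2))
"
```

```text
d [-0.0003 -0.0001 -0.0012] turn 0.0003 tcp [0.4841 0.1937 0.0538] tilt [ 0.001  0.    -1.   ] q6 -1.551 t 9.6
```

View pics/w6.png

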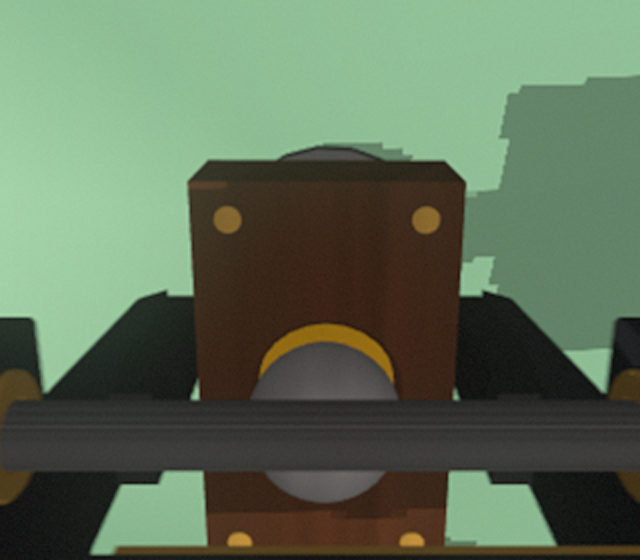

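Fingers straddle the tray evenly (tray edges 195/460, ball at 325). Grip and lift gently.

Emit:
hand_motion(offsets=[0.62,0,0,0,0,0.6,0,0,0,0,0.58,0,0,0,0,0.55,0,0,0,0,0.5,0,0,0,0,0.5,0,0,0,0,0.5,0,0,0,0,0.5,0,0,0,0])

```text
t: 10.45
tcp_pos: [0.4838, 0.1937, 0.0532]
tool_rot: [-0.214, 3.134, 0.0]
ft_force: [-0.1, 0.8, 1.2]
gripper_width: 0.562
gripper_force: 30.0
```

Emit:
hand_motion(offsets=[0.5,0,0,-0.002,0,0.5,0,0,-0.006,0,0.5,0,0,-0.012,0,0.5,0,0,-0.02,0,0.5,0,0,-0.029,0,0.5,0,0,-0.038,0,0.5,0,0,-0.046,0,0.5,0,0,-0.052,0,0.5,0,0,-0.055,0,0.5,0,0,-0.056,0])

```text
t: 11.45
tcp_pos: [0.4839, 0.1937, 0.1094]
tool_rot: [-0.214, 3.134, 0.0]
ft_force: [-0.1, -0.1, -1.8]
gripper_width: 0.565
gripper_force: 30.0
```

Emit:
hand_motion(offsets=[0.5,0,0,0,0,0.5,0,0,0,0,0.5,0,0,0,0])

```text
t: 11.75
tcp_pos: [0.4837, 0.1936, 0.1089]
tool_rot: [0.214, -3.134, 0.0]
ft_force: [-0.0, -0.6, -2.2]
gripper_width: 0.564
gripper_force: 30.0
```

```bash
python3 -c "
from h import *
print(ray('scene',(380,182),0.03),ray('side',(289,188),0.03))
plan(.5615,.048,.110,.035)"
```

```text
[0.68651709 0.28818583 0.03      ] [0.64231122 0.28219925 0.03      ]
d [-0.0573 -0.1548 -0.0012] turn 0.1012 tcp [0.4837 0.1936 0.1089] tilt [-0.001 -0.    -1.   ] q6 -1.551 t 11.75
```

Load −2.2 N matches tray plus ball. Carry.

To row units: 0.05 rad is 0.0318.

Emit:
hand_motion(offsets=[0.5,-0.001,-0.002,0,0.0006,0.5,-0.002,-0.006,0,0.0025,0.5,-0.005,-0.013,0,0.0051,0.5,-0.009,-0.023,0,0.0095,0.5,-0.013,-0.035,0,0.0146,0.5,-0.018,-0.048,0,0.0197,0.5,-0.022,-0.06,0,0.0248,0.5,-0.026,-0.069,0,0.0286,0.5,-0.028,-0.075,0,0.0312,0.5,-0.029,-0.077,0,0.0318])

```text
t: 12.75
tcp_pos: [0.5233, 0.1207, 0.1091]
tool_rot: [0.134, -3.139, -0.0]
ft_force: [-0.8, -0.3, -2.1]
gripper_width: 0.564
gripper_force: 30.0
```

Emit:
hand_motion(offsets=[0.5,-0.001,-0.002,0,0.0006,0.5,-0.002,-0.006,0,0.0025,0.5,-0.005,-0.013,0,0.0051,0.5,-0.009,-0.023,0,0.0095,0.5,-0.013,-0.035,0,0.0146,0.5,-0.018,-0.048,0,0.0197,0.5,-0.022,-0.06,0,0.0248,0.5,-0.026,-0.069,0,0.0286,0.5,-0.028,-0.075,0,0.0312,0.5,-0.028,-0.077,0,0.0318])

```text
t: 13.75
tcp_pos: [0.5578, 0.0463, 0.109]
tool_rot: [0.056, -3.141, -0.0]
ft_force: [-0.5, 0.3, -1.4]
gripper_width: 0.563
gripper_force: 30.0
```

Emit:
hand_motion(offsets=[0.5,0,0,-0.001,0,0.5,0,0,-0.001,0,0.5,0,0,-0.001,0,0.5,0,0,-0.001,0,0.5,0,0,-0.001,0])

```text
t: 14.25
tcp_pos: [0.5575, 0.0472, 0.1102]
tool_rot: [0.057, -3.141, 0.0]
ft_force: [-0.2, -0.7, -2.3]
gripper_width: 0.567
gripper_force: 30.0
```

```bash
python3 -c "
from h import *
import cv2
plan(.5615,.048,.110,.035)
s=env.get_state();print(np.abs(s['joint_vel']).max())
i=env.capture('wrist');cv2.imwrite('pics/w7.png',i)
hsv=cv2.cvtColor(i,cv2.COLOR_BGR2HSV)
# compare ball/tray look with the pre-grip picture
j=cv2.imread('pics/w6.png');k=cv2.resize(i[100:380,120:440],None,fx=2,fy=2,interpolation=2)
for n,a in(('before',j),('now',k)):
  g=a[300:400,240:420];h=cv2.cvtColor(g,cv2.COLOR_BGR2HSV);m=(h[...,1]>200)&(h[...,2]>110);m2=(h[...,1]<40)
  for q in(m,m2):
    y,x=np.nonzero(q);print(n,len(x),(x.min()+240,x.max()+240,y.min()+300,y.max()+300) if len(x) else None)
"
```

```text
d [-0.004   0.0007  0.0002] turn 0.0015 tcp [0.5575 0.0472 0.1102] tilt [-0. -0. -1.] q6 -1.732 t 14.25
0.003274904243014906
before 2100 (np.int64(260), np.int64(392), np.int64(324), np.int64(379))
before 6110 (np.int64(251), np.int64(398), np.int64(343), np.int64(399))
now 2831 (np.int64(262), np.int64(391), np.int64(327), np.int64(398))
now 5246 (np.int64(240), np.int64(380), np.int64(349), np.int64(399))
```

```bash
python3 -c "
import cv2,numpy as np
i=cv2.imread('pics/w7.png');k=cv2.resize(i[100:380,120:440],None,fx=2,fy=2,interpolation=2);j=cv2.imread('pics/w6.png')
for a in(j,k):
  for x in(200,400):
    h=cv2.cvtColor(a[190:250,x:x+55],cv2.COLOR_BGR2HSV);m=(h[...,2]>105)&(h[...,1]>90)&(h[...,0]<25);y,xx=np.nonzero(m);print(xx.mean()+x,y.mean()+190,len(y))
from h import *
b=env.capture('side');c=env.calibration('side');T=c['camera_from_world']
p=c['K']@(T@np.array([.5575,.0472,.150,1]))[:3];u=p[:2]/p[2];print('ball expected side',u)
x,y=np.round(u).astype(int);g=b[y-14:y+15,x-18:x+19];print(cv2.cvtColor(g,cv2.COLOR_BGR2GRAY)[::3,::3])
"
```

```text
227.07360861759426 219.37522441651706 557
425.8531468531469 219.63286713286715 572
224.85639229422065 221.82486865148863 571
424.37331081081084 222.13682432432432 592
ball expected side [271.28745937 190.78551658]
[[117 117  60  59  56  51  54  53  48  50  55  49  51]
 [179 176  46  51  63  51  50  51  53  47  50  76  54]
 [174 184  35  47  53  54  54  51  46  50  52  49  50]
 [171 181  34  38  53  51  51  48  50  44  46  46  47]
 [179 181  23  50  51  52  51  44  50  51  54  52  51]
 [ 75  40  48  41  39  42  44  43  53  52  51  50  67]
 [ 48  49  53  50  56  92  47  47  47  54  54  51  53]
 [ 55  52  50  48  50  46  51  55  50  53  53  53  56]
 [ 46  83  53  49  49  48  40  36  42  42  51  62  64]
 [ 38  48  44  46  47  46  43  41  47  45  51  66  70]]
```

Tray moved about 1 px in the hand, so it is level, and the ball is in the pocket about 84 mm from the lens. Handing in.

```bash
python3 -c "
from workcell import env
print(env.close_job())"
```

```text
the job is handed in; nothing more can be done
None
```

Job handed in without a printed verdict: by my measurements the ball is loose in the tray's pocket, held level and still in the gripper about 84 mm in front of the lens at lens height.

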